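Reset the desk power dock behind its push-latch cover

ROBOT

A 7-joint arm with a two-finger parallel gripper is mounted at the origin on the work surface. World frame = base frame: x ahead of the robot, y to its left, z up, the work surface at z = 0. Lengths are in m, angles in rad, forces in N, time in s.
With the tool pointing down it reaches from about 0.35 to 0.9 m from the base axis. Payload 19.9 kg.
Tool frame: the origin (TCP) lies on the centre line of the jaws, within the pads' length; the fingertips stand 25 mm ahead of it and the grasp point (between the pads) lies 6 mm ahead of it (ctrl.finger_overhang is the z of the fingertips in the tool frame, in m); z points along the fingers, y is the direction in which the jaws open and shut (so a half turn about z gives the same grasp; the last joint's range is limited). The gripper opens to 94 mm and grips with 3 to 60 N. Pads are 16 mm wide; open, the fingers measure 119 mm over their backs; the gripper's body (75 mm by 177 mm) begins 78 mm behind the grasp point.
Start: joints at [1.105, 0.417, -0.01, 1.614, 0.005, 1.111, -0.053], TCP at [0.258, -0.569, 0.197] pointing down, gripper open.
Joint ranges: [-2.81, 2.81], [-0.39, 2.02], [-1.27, 1.25], [0.06, 2.57], [-1.19, 4.33], [0.19, 2], [-2.82, 2.82]. Speed limits (rad/s): [1.89, 1.89, 2.39, 2.39, 3.01, 3.01, 3.01].

INTERFACE

Orientations are given as a rotation vector (axis times angle).
In Python, from station import ctrl gives the robot as it stands. The module is installed in compiled form; this text tells all that it offers.
- The arm moves only by the tool step_arm, never from a script. Its argument "rows" is a list of rows, each an object of numbers: "x", "y", "z": the shift along the world's x, y, z each as a share of 0.12 m, from -1 to 1; "ax", "ay", "az": the turn, a rotation vector about the world's x, y, z each as a share of 60 degrees, from -1 to 1; "gripper": the opening, from -1 (shut) to 1 (fully open), so that 0 is half open. A call has 1 to 20 rows; each row is the pose to reach, as a shift and turn from the pose commanded when the call began; what a row does not reach only later rows make up. A row lasts 1/12 s, in which the tool goes at most 41.7 mm and 7.16 degrees, less where a joint would pass 70% of its speed; a pose out of reach is approached as far as the arm can. A call with a number of a shift or a turn outside -1 to 1 is refused whole. A call with a gripper value outside its range is refused whole. The fingers move at their own pace and stop on an object; "grip_force" is the grip in N (left out, the last holds). Time passes only in rows, so rows that repeat a pose let the fingers close. It gives the time, the measured TCP pose, the force and the opening at its end, in the units of the state.
- ctrl.read_state(): the state, without advancing time (a new reading comes with each control period).
- ctrl.get_image(name): name is "scene" or "top"; returns a dict with "img" (420x560x3 uint8, red, green, blue), "range_z" (420x560 float32, m along the optical axis (not along the pixel's ray), 0 where there is no reading), "fovy" (degrees; the focal length in pixels is half the picture's height over the tangent of half this angle, whatever the lens; pixels are square), "cx", "cy" (the principal point, pixels), "R" (3x3) and "t" (3): a world point X has camera coordinates R X + t. Camera axes: x right, y down, z forward; pixel columns grow to the right and rows downward; lengths in m; the calibration is good to about 2 mm. A picture is of the moment at which its call begins.
- ctrl.job_done(): hands the job in, once; it reports no verdict.
The state is a dict: "t": time; "q": joint angles; "qd": joint speeds; "tau": joint torques, N m; "tcp_pos": TCP position; "ee_rot": TCP orientation; "ft_force": force on the tool from outside, world axes, zero at the start; "torque": the same for the moment, N m; "grip_width": finger opening in m.
Only numpy, scipy, OpenCV 4.12 (cv2) and the standard library are available. Lean on these libraries where they do the work, as an engineer would, in place of code of your own. Each camera call takes 0.05 s, during which the arm holds its last target. There are 200 camera calls.

TASK

The power dock on the carver's desk has tripped. Press its flat cover in near the free edge so that it pops open, press the round reset button inside all the way down and let it go, then swing the cover shut and press it until it latches flush again. Use only the fingertips: pick nothing up, leave the dock standing where it is and leave the other things on the desk alone.

Things in the scene. Friction and masses are not known exactly. Their poses are not given: they have to be found in the camera images.
- dock: Loose grey power dock, 0.85 kg, 130 mm (x) by 170 mm (y) by 60 mm high, walls 8 mm; origin at the centre of its underside, z up; its -x side, with the cover's hinge, roughly towards the robot (back wall there 50 mm high). Under the cover an open well, floor at 12 mm; in it the reset button and, in its +x +y corner, a solid black latch housing (x 12 to 56, y 33 to 77, top at 44 mm).
- dock_hinge (a point): Middle of the cover's hinge axis, 55 mm from the dock's centre towards its -x, 56 mm above the desk; x, y, z axes as the dock's. The axis runs along y.
- cover_press (a point): Where to press: on the cover's outer face, mid-width, 80 mm from the hinge axis. The cover is a flat aluminium plate 108 mm long (away from the hinge), 150 mm wide, 4 mm thick; shut, its outer face is level with the dock's rim, 60 mm above the desk. The point turns with the cover: x away from the hinge along the plate, y along the hinge, z out of the outer face (up when shut).
- cover_edge (a point): Middle of the cover's free edge, on its outer face, 110 mm from the hinge axis; axes as cover_press.
- cover (a joint): Cover angle, rad: 0 (to 0.006) latched flush; 1.75 fully open, just past upright. Push-push latch: pressed in beyond -0.07 (6 mm at cover_press; stop at -0.105) and let go, it springs open in 2 s. To shut, push it over against the weak spring (2 to 3 N at cover_press) and press beyond -0.04 (3 mm; stop at -0.06): let go, it rises to 0 and stays; let go earlier, it reopens.
- reset (a joint): Travel of the reset button (m): 0 released, 0.006 fully down, grows downward; springs back by itself; 5 N holds it fully down.
- reset_top (a point): Centre of the top face of the round grey button, 28 mm across, in a black round collar 44 mm across; 46 mm above the desk (14 mm below the dock's rim), 12 mm from the dock's centre towards +x and 22 mm towards -y. Pressed straight down; it turns with the dock.
- glue_jar: Bystander: brown jar, 64 mm across, 85 mm high; origin under its centre. Stands beside the dock.
- carving: Bystander: flat carved wooden plaque 120 by 50 by 18 mm with raised beads up to 25 mm; origin under its centre, x along its length. Lies beside the dock.
- eraser: Bystander: white eraser 45 by 22 by 13 mm; origin under its centre. Lies beyond the dock.
- seal: Bystander: small turned wooden seal, 26 mm across, 62 mm high; origin under its centre. Stands beyond the dock.
- mug: Bystander: white mug, 80 mm across, 95 mm high; origin under its centre.
- mouse: Bystander: black computer mouse 105 by 60 by 32 mm; origin under its centre.

How it is judged:
On the way, in this order (a step that is already met when the one before it is completed fails the run):
1. the shut cover is pressed in past flush (value of joint cover below -0.05 rad), for 0.02 s.
2. the cover has popped wide open (value of joint cover above 1.3 rad), for 0.1 s.
3. the reset button is pressed all the way down, with the cover open (value of joint reset above 0.0048 m and value of joint cover above 0.9 rad), for 0.05 s.
4. the cover is pressed shut past flush (value of joint cover below -0.025 rad), for 0.02 s.
At the end, for the whole second after the job is handed in: The cover is latched flush (joint between -0.02 and 0.03 rad) and stays so untouched, the reset button is up again (under 1 mm), and the dock stands flat and at rest on the desk within 40 mm of where it was (value of joint cover between -0.02 and 0.03 rad and value of joint reset below 0.001 m and height (world z) of dock below 0.006 m and angle between dock's own z axis and vertical below 0.05 rad and linear speed of dock below 0.02 m/s and distance of dock from where it was at the start of the episode below 0.04 m).
It fails at once if the dock is lifted or tipped (more than 12 mm or 0.15 rad) (height (world z) of dock above 0.012 m or angle between dock's own z axis and vertical above 0.15 rad).
It fails at once if the dock is shoved more than 40 mm (distance of dock from where it was at the start of the episode above 0.04 m).
It fails at once if a bystander is lifted, knocked over or moved more than 25 mm (distance of any of glue_jar, carving, eraser, seal, mug, mouse from where it was at the start of the episode above 0.025 m or angle between any of glue_jar, seal, mug's own z axis and vertical above 0.5 rad).
It also fails if it takes over 54 s, if anything falls off the work surface, if the arm or the gripper's body presses on something with over 40 N, if the wrist force passes 120 N, or if a joint passes its speed limit or range.

## Working session

There is one attempt and no reset: what is moved stays moved. The work goes in short steps, Python scripts to look and compute and a tool call to move; the robot and the scene stay as the last step left them, time stands still between calls to the robot, and variables do not carry over. Pictures are saved under pics/ and viewed, about 8 in all and at most 12, crops included, and the job is handed in when it is done.

Besides the shell and the picture viewer there is one more tool, called after ">>>" by a JSON object that holds its "name" and its "arguments", one argument or row to a line. step_arm: Moves the arm, as the interface text tells. Its arguments: {"type":"object","properties":{"rows":{"type":"array","items":{"type":"object","properties":{"x":{"type":"number"},"y":{"type":"number"},"z":{"type":"number"},"ax":{"type":"number"},"ay":{"type":"number"},"az":{"type":"number"},"gripper":{"type":"number"}}}},"grip_force":{"type":"number"}},"required":["rows"]}

```bash
mkdir -p pics
cat > h.py <<'E'
import numpy as np, cv2
from station import ctrl
def grab(n,f):
    d=ctrl.get_image(n); cv2.imwrite('pics/'+f+'.png',d['img'][:,:,::-1]); np.savez('pics/'+f+'.npz',**d); return d
def pts(d):
    h,w=d['range_z'].shape; f=h/2/np.tan(np.radians(d['fovy'])/2)
    u,v=np.meshgrid(np.arange(w),np.arange(h)); z=d['range_z']
    c=np.stack([(u-d['cx'])/f*z,(v-d['cy'])/f*z,z],-1)
    return (c-d['t'])@d['R']
E
python3 - <<'E'
from h import *
a=grab('top','top0');b=grab('scene','sc0')
cv2.imwrite('pics/both0.png',cv2.resize(np.vstack([a['img'],b['img']])[:,:,::-1],(560,840))[:, :])
s=ctrl.read_state();print(s['tcp_pos'],s['ee_rot'],s['t'],ctrl.finger_overhang)
for d in(a,b):print(d['fovy'],-d['R'].T@d['t'],d['R'][2])
E
```

```text
[ 0.25742748 -0.56914545  0.19598949] [-3.06998863e+00 -6.61984017e-01  4.71964032e-04] 0.1 0.025
49.010484583075204 [ 0.53462637 -0.00459702  1.42748536] [ 0.06627873 -0.00758975 -0.99777228]
52.28291008743827 [1.33013048 0.55593107 0.78210775] [-0.61708189 -0.48508129 -0.61960155]
```

View pics/top0.png

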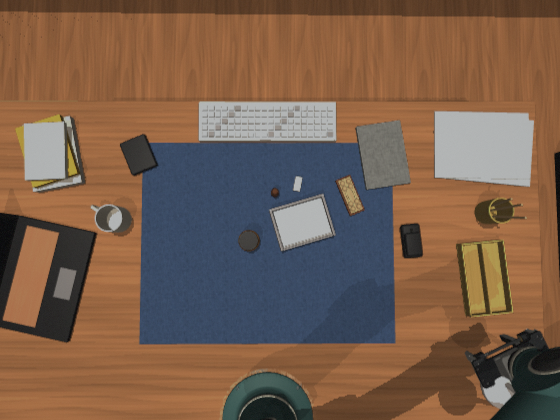

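View pics/sc0.png

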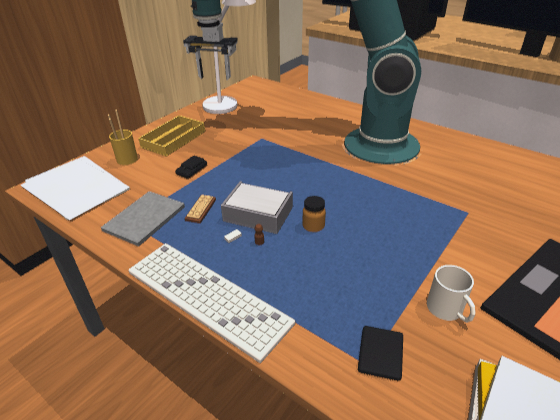

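The top view has x up and y to the left. The dock is at about (302,222), with the jar to its left at (249,240), the carving to its right at (350,195), and the seal and eraser above it at (275,191) and (298,183).

Run:
```python
from h import *
d=dict(np.load('pics/top0.npz'));P=pts(d)
z=P[...,2]
m=((z>0.045)&(z<0.075)).astype(np.uint8); m[:170]=0;m[270:]=0;m[:,:262]=0;m[:,345:]=0
n,l,st,c=cv2.connectedComponentsWithStats(m);k=1+st[1:,4].argmax();m=l==k
print(st[k],np.median(z[m]))
(c,s,a)=cv2.minAreaRect(P[m][:,:2].astype(np.float32));print('rim',c,s,a,cv2.boxPoints((c,s,a)))
# bright lid
g=d['img'].min(2); w=m&(g>150);(c2,s2,a2)=cv2.minAreaRect(P[w][:,:2].astype(np.float32));print('lid',c2,s2,a2,np.median(z[w]))
# neighbours
o=((z>0.008)).astype(np.uint8);o[:160]=0;o[280:]=0;o[:,:220]=0;o[:,430:]=0
n,l,st,_=cv2.connectedComponentsWithStats(o)
for i in range(1,n):
    if st[i,4]>15: q=P[l==i];print(st[i],q.min(0).round(3),q.max(0).round(3))
print(ctrl.read_state()['q'])
```

```text
[ 269  194   67   58 2426] 0.05884451671407197
rim (0.5860340595245361, -0.10305935144424438) (0.12980249524116516, 0.1700470745563507) 16.245737075805664 [[ 0.49993828 -0.03958736]
 [ 0.54751027 -0.20284458]
 [ 0.67212987 -0.16653134]
 [ 0.62455785 -0.00327413]]
lid (0.5885223746299744, -0.0991261675953865) (0.11706049740314484, 0.15574172139167786) 16.29262351989746 0.05924411118188506
[ 361  160   50   30 1214] [ 0.535 -0.442  0.008] [ 0.781 -0.005  1.427]
[335 175  31  41 593] [ 0.535 -0.302  0.008] [ 0.734 -0.005  1.427]
[293 177  10  15  93] [ 0.535 -0.108  0.008] [ 0.728 -0.005  1.427]
[271 187   9  11  64] [ 0.535 -0.033  0.009] [ 0.697 -0.005  1.427]
[ 269  194   67   58 2499] [ 0.501 -0.201  0.009] [ 0.671 -0.005  1.427]
[400 224  23  35 663] [ 0.477 -0.475  0.008] [ 0.582 -0.005  1.427]
[238 230  22  22 364] [ 0.501 -0.005  0.01 ] [0.564 0.088 1.427]
[ 1.10452136  0.41791304 -0.01031232  1.6141118   0.00469197  1.11067703
 -0.05302992]
```

Run:
```python
import cv2
i=cv2.imread('pics/top0.png')[165:265,230:380];cv2.imwrite('pics/c.png',cv2.resize(i,None,fx=5,fy=5,interpolation=cv2.INTER_CUBIC))
```

```text
(no output)
```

View pics/c.png

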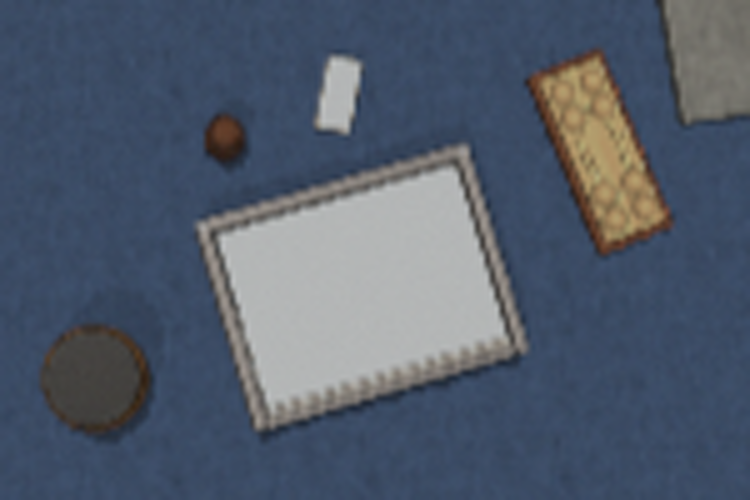

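The dock's centre is (0.586, -0.103) with a yaw of 16.2°. The rim measures 130×170 mm at 59 mm height, which agrees with the given sizes. The hinge teeth are at the bottom of the crop, facing the robot. From this, cover_press is about (0.610, -0.096) and reset_top about (0.604, -0.121). I'm moving over now with the jaws shut.

>>> {"name": "step_arm", "arguments": {
  "rows": [
    {"x": 0.735, "y": 0.985, "az": -0.135, "gripper": -1},
    {"x": 0.735, "y": 0.985, "az": -0.135, "gripper": -1},
    {"x": 0.735, "y": 0.985, "az": -0.135, "gripper": -1},
    {"x": 0.735, "y": 0.985, "az": -0.135, "gripper": -1},
    {"x": 0.735, "y": 0.985, "az": -0.135, "gripper": -1}
  ]
}}

```text
schema error: expected keys x, y, z, ax, ay, az, gripper
```

>>> {"name": "step_arm", "arguments": {
  "rows": [
    {"x": 0.735, "y": 0.985, "gripper": -1},
    {"x": 0.735, "y": 0.985, "gripper": -1},
    {"x": 0.735, "y": 0.985, "gripper": -1},
    {"x": 0.735, "y": 0.985, "gripper": -1},
    {"x": 0.735, "y": 0.985, "gripper": -1}
  ]
}}

```text
schema error: expected keys x, y, z, ax, ay, az, gripper
```

>>> {"name": "step_arm", "arguments": {
  "rows": [
    {"x": 0.735, "y": 0.985, "gripper": -1},
    {"x": 0.735, "y": 0.985, "gripper": -1},
    {"x": 0.735, "y": 0.985, "gripper": -1},
    {"x": 0.735, "y": 0.985, "gripper": -1},
    {"x": 0.735, "y": 0.985, "gripper": -1}
  ]
}}

```text
schema error: expected keys x, y, z, ax, ay, az, gripper
```

>>> {"name": "step_arm", "arguments": {
  "rows": [
    {"x": 0.735, "y": 0.985, "gripper": -1},
    {"x": 0.735, "y": 0.985, "gripper": -1},
    {"x": 0.735, "y": 0.985, "gripper": -1},
    {"x": 0.735, "y": 0.985, "gripper": -1},
    {"x": 0.735, "y": 0.985, "gripper": -1},
    {"x": 0.735, "y": 0.985, "gripper": -1}
  ]
}}

```text
schema error: expected keys x, y, z, ax, ay, az, gripper
```

All the keys are required.

>>> {"name": "step_arm", "arguments": {
  "rows": [
    {"x": 0.735, "y": 0.985, "z": 0, "ax": 0, "ay": 0, "az": -0.135, "gripper": -1},
    {"x": 0.735, "y": 0.985, "z": 0, "ax": 0, "ay": 0, "az": -0.135, "gripper": -1},
    {"x": 0.735, "y": 0.985, "z": 0, "ax": 0, "ay": 0, "az": -0.135, "gripper": -1},
    {"x": 0.735, "y": 0.985, "z": 0, "ax": 0, "ay": 0, "az": -0.135, "gripper": -1},
    {"x": 0.735, "y": 0.985, "z": 0, "ax": 0, "ay": 0, "az": -0.135, "gripper": -1}
  ]
}}

```text
t: 0.52
tcp_pos: [0.3498, -0.4465, 0.1965]
ee_rot: [-3.107, -0.454, -0.002]
ft_force: [0.2, -0.8, -0.1]
grip_width: 0.0643
```

>>> {"name": "step_arm", "arguments": {
  "rows": [
    {"x": 0.735, "y": 0.985, "z": 0, "ax": 0, "ay": 0, "az": 0, "gripper": -1},
    {"x": 0.735, "y": 0.985, "z": 0, "ax": 0, "ay": 0, "az": 0, "gripper": -1},
    {"x": 0.735, "y": 0.985, "z": 0, "ax": 0, "ay": 0, "az": 0, "gripper": -1},
    {"x": 0.735, "y": 0.985, "z": 0, "ax": 0, "ay": 0, "az": 0, "gripper": -1},
    {"x": 0.735, "y": 0.985, "z": 0, "ax": 0, "ay": 0, "az": 0, "gripper": -1}
  ]
}}

```text
t: 0.93
tcp_pos: [0.4371, -0.3284, 0.1964]
ee_rot: [-3.107, -0.454, -0.001]
ft_force: [1.0, 0.7, 0.2]
grip_width: 0.0308
```

>>> {"name": "step_arm", "arguments": {
  "rows": [
    {"x": 0.735, "y": 0.985, "z": 0, "ax": 0, "ay": 0, "az": 0, "gripper": -1},
    {"x": 0.735, "y": 0.985, "z": 0, "ax": 0, "ay": 0, "az": 0, "gripper": -1},
    {"x": 0.735, "y": 0.985, "z": 0, "ax": 0, "ay": 0, "az": 0, "gripper": -1},
    {"x": 0.735, "y": 0.985, "z": 0, "ax": 0, "ay": 0, "az": 0, "gripper": -1},
    {"x": 0.735, "y": 0.985, "z": 0, "ax": 0, "ay": 0, "az": 0, "gripper": -1}
  ]
}}

```text
t: 1.35
tcp_pos: [0.5247, -0.2101, 0.1963]
ee_rot: [-3.107, -0.453, -0.001]
ft_force: [1.5, 0.1, -1.2]
grip_width: 0.0005
```

>>> {"name": "step_arm", "arguments": {
  "rows": [
    {"x": 0.735, "y": 0.985, "z": 0, "ax": 0, "ay": 0, "az": 0, "gripper": -1},
    {"x": 0.735, "y": 0.985, "z": 0, "ax": 0, "ay": 0, "az": 0, "gripper": -1},
    {"x": 0.735, "y": 0.985, "z": 0, "ax": 0, "ay": 0, "az": 0, "gripper": -1},
    {"x": 0.735, "y": 0.985, "z": 0, "ax": 0, "ay": 0, "az": 0, "gripper": -1},
    {"x": 0.735, "y": 0.985, "z": 0, "ax": 0, "ay": 0, "az": 0, "gripper": -1},
    {"x": 0.735, "y": 0.985, "z": 0, "ax": 0, "ay": 0, "az": 0, "gripper": -1}
  ]
}}

```text
t: 1.85
tcp_pos: [0.6105, -0.0963, 0.1959]
ee_rot: [-3.109, -0.446, 0.002]
ft_force: [0.6, -0.5, -0.6]
grip_width: 0.0006
```

>>> {"name": "step_arm", "arguments": {
  "rows": [
    {"x": 0, "y": 0, "z": -0.35, "ax": 0, "ay": 0, "az": 0, "gripper": -1},
    {"x": 0, "y": 0, "z": -0.7, "ax": 0, "ay": 0, "az": 0, "gripper": -1},
    {"x": 0, "y": 0, "z": -0.85, "ax": 0, "ay": 0, "az": 0, "gripper": -1},
    {"x": 0, "y": 0, "z": -0.9, "ax": 0, "ay": 0, "az": 0, "gripper": -1},
    {"x": 0, "y": 0, "z": -0.9, "ax": 0, "ay": 0, "az": 0, "gripper": -1}
  ]
}}

```text
t: 2.27
tcp_pos: [0.6092, -0.0981, 0.0874]
ee_rot: [-3.11, -0.441, 0.004]
ft_force: [0.7, 0.2, 0.1]
grip_width: 0.0002
```

>>> {"name": "step_arm", "arguments": {
  "rows": [
    {"x": 0, "y": 0, "z": -0.02, "ax": 0, "ay": 0, "az": 0, "gripper": -1},
    {"x": 0, "y": 0, "z": -0.04, "ax": 0, "ay": 0, "az": 0, "gripper": -1},
    {"x": 0, "y": 0, "z": -0.055, "ax": 0, "ay": 0, "az": 0, "gripper": -1},
    {"x": 0, "y": 0, "z": -0.055, "ax": 0, "ay": 0, "az": 0, "gripper": -1}
  ]
}}

```text
t: 2.6
tcp_pos: [0.6107, -0.0968, 0.0826]
ee_rot: [3.11, 0.443, 0.002]
ft_force: [0.1, -0.0, 0.3]
grip_width: 0.0004
```

>>> {"name": "step_arm", "arguments": {
  "rows": [
    {"x": 0, "y": 0, "z": -0.015, "ax": 0, "ay": 0, "az": 0, "gripper": -1},
    {"x": 0, "y": 0, "z": -0.03, "ax": 0, "ay": 0, "az": 0, "gripper": -1},
    {"x": 0, "y": 0, "z": -0.03, "ax": 0, "ay": 0, "az": 0, "gripper": -1}
  ]
}}

```text
t: 2.85
tcp_pos: [0.6103, -0.0966, 0.0781]
ee_rot: [-3.11, -0.444, 0.0]
ft_force: [-0.4, -0.5, -0.2]
grip_width: 0.0004
```

>>> {"name": "step_arm", "arguments": {
  "rows": [
    {"x": 0, "y": 0, "z": -0.01, "ax": 0, "ay": 0, "az": 0, "gripper": -1},
    {"x": 0, "y": 0, "z": -0.02, "ax": 0, "ay": 0, "az": 0, "gripper": -1},
    {"x": 0, "y": 0, "z": -0.02, "ax": 0, "ay": 0, "az": 0, "gripper": -1}
  ]
}}

```text
t: 3.1
tcp_pos: [0.6103, -0.0966, 0.0757]
ee_rot: [-3.11, -0.444, 0.001]
ft_force: [0.2, -0.6, -0.5]
grip_width: 0.0004
```

No force shows, so I'll look.

Run:
```python
from h import *
d=grab('scene','sc1');P=pts(d)
cv2.imwrite('pics/c1.png',cv2.resize(d['img'][130:260,180:350,::-1],None,fx=4,fy=4,interpolation=cv2.INTER_CUBIC))
s=ctrl.read_state();print(s['tcp_pos'],s['ft_force'],s['tau'].round(1) if hasattr(s['tau'],'round') else s['tau'])
```

```text
[ 0.61030405 -0.09663504  0.07576761] [-0.09953065  0.52100524  1.15780784] [ -0.  -90.2  -4.3 -36.4  -0.   -0.1  -0. ]
```

View pics/c1.png

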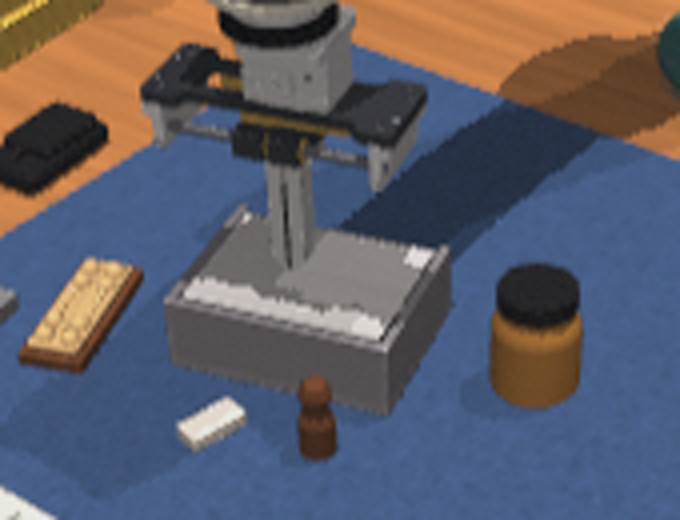

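The cover's free edge sits below the rim, so it is pressed in. I'm releasing it upwards and away, towards +x.

>>> {"name": "step_arm", "arguments": {
  "rows": [
    {"x": 0.05, "y": 0.02, "z": 0.34, "ax": 0, "ay": 0, "az": 0, "gripper": -1},
    {"x": 0.25, "y": 0.07, "z": 0.65, "ax": 0, "ay": 0, "az": 0, "gripper": -1},
    {"x": 0.5, "y": 0.14, "z": 0.9, "ax": 0, "ay": 0, "az": 0, "gripper": -1},
    {"x": 0.5, "y": 0.14, "z": 1, "ax": 0, "ay": 0, "az": 0, "gripper": -1},
    {"x": 0.5, "y": 0.14, "z": 1, "ax": 0, "ay": 0, "az": 0, "gripper": -1}
  ]
}}

```text
t: 3.57
tcp_pos: [0.6731, -0.0789, 0.1997]
ee_rot: [3.109, 0.445, 0.008]
ft_force: [-0.3, -0.5, -0.2]
grip_width: 0.0009
```

>>> {"name": "step_arm", "arguments": {
  "rows": [
    {"x": 0.3, "y": 0.09, "z": 0.5, "ax": 0, "ay": 0, "az": 0, "gripper": -1},
    {"x": 0.3, "y": 0.09, "z": 0.5, "ax": 0, "ay": 0, "az": 0, "gripper": -1},
    {"x": 0.3, "y": 0.09, "z": 0.5, "ax": 0, "ay": 0, "az": 0, "gripper": -1},
    {"x": 0.3, "y": 0.09, "z": 0.5, "ax": 0, "ay": 0, "az": 0, "gripper": -1},
    {"x": 0.3, "y": 0.09, "z": 0.5, "ax": 0, "ay": 0, "az": 0, "gripper": -1},
    {"x": 0.3, "y": 0.09, "z": 0.5, "ax": 0, "ay": 0, "az": 0, "gripper": -1},
    {"x": 0.3, "y": 0.09, "z": 0.5, "ax": 0, "ay": 0, "az": 0, "gripper": -1},
    {"x": 0.3, "y": 0.09, "z": 0.5, "ax": 0, "ay": 0, "az": 0, "gripper": -1},
    {"x": 0.3, "y": 0.09, "z": 0.5, "ax": 0, "ay": 0, "az": 0, "gripper": -1},
    {"x": 0.3, "y": 0.09, "z": 0.5, "ax": 0, "ay": 0, "az": 0, "gripper": -1},
    {"x": 0.3, "y": 0.09, "z": 0.5, "ax": 0, "ay": 0, "az": 0, "gripper": -1},
    {"x": 0.3, "y": 0.09, "z": 0.5, "ax": 0, "ay": 0, "az": 0, "gripper": -1},
    {"x": 0.3, "y": 0.09, "z": 0.5, "ax": 0, "ay": 0, "az": 0, "gripper": -1},
    {"x": 0.3, "y": 0.09, "z": 0.5, "ax": 0, "ay": 0, "az": 0, "gripper": -1},
    {"x": 0.3, "y": 0.09, "z": 0.5, "ax": 0, "ay": 0, "az": 0, "gripper": -1},
    {"x": 0.3, "y": 0.09, "z": 0.5, "ax": 0, "ay": 0, "az": 0, "gripper": -1},
    {"x": 0.3, "y": 0.09, "z": 0.5, "ax": 0, "ay": 0, "az": 0, "gripper": -1},
    {"x": 0.3, "y": 0.09, "z": 0.5, "ax": 0, "ay": 0, "az": 0, "gripper": -1},
    {"x": 0.3, "y": 0.09, "z": 0.5, "ax": 0, "ay": 0, "az": 0, "gripper": -1},
    {"x": 0.3, "y": 0.09, "z": 0.5, "ax": 0, "ay": 0, "az": 0, "gripper": -1}
  ]
}}

```text
t: 5.23
tcp_pos: [0.7064, -0.069, 0.2559]
ee_rot: [-3.11, -0.444, 0.0]
ft_force: [-0.3, 0.3, 0.2]
grip_width: 0.0004
```

Run:
```python
from h import *
d=grab('scene','sc2');a=grab('top','top2')
i=cv2.resize(d['img'][100:250,180:360,::-1],(480,400),interpolation=cv2.INTER_CUBIC)
j=cv2.resize(a['img'][165:265,240:360,::-1],(480,400),interpolation=cv2.INTER_CUBIC)
cv2.imwrite('pics/c2.png',cv2.resize(np.hstack([i,j]),(800,333)))
```

```text
(no output)
```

View pics/c2.png

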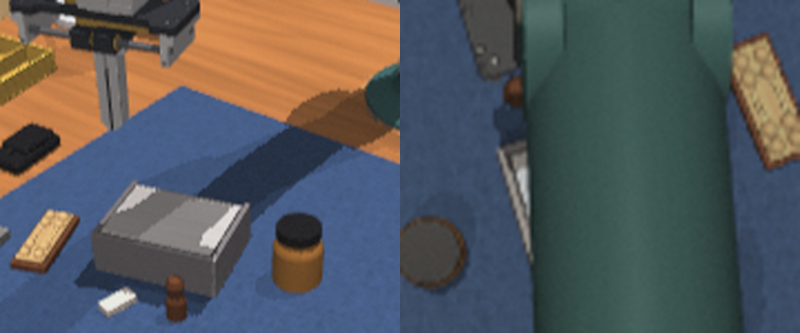

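The cover is still shut, so the press was short of the trip point. I'll check the depth reached in the pressed picture.

Run:
```python
from h import *
c=np.array([.586,-.103]);a=np.radians(16.2);u=np.array([np.cos(a),np.sin(a)]);v=np.array([-u[1],u[0]])
for f in('sc0','sc1','sc2','top0'):
    P=pts(dict(np.load(f'pics/{f}.npz'))).reshape(-1,3)
    q=P[:,:2]-c;U=q@u;V=q@v;Z=P[:,2]
    out=[]
    for lo in(-.063,-.045,-.02,0,.02,.04,.058):
        m=(U>lo)&(U<lo+(.005 if abs(lo)>.05 else .01))&(abs(V)>.03)&(abs(V)<.065)&(Z>.03)&(Z<.08);out.append((np.median(Z[m])*1e3).round(1))
    m=(Z>.05)&(Z<.068)&(abs(U)<.1)&(abs(V)<.12)
    print(f,out,np.percentile(U[m],[1,99]).round(3),np.percentile(V[m],[1,99]).round(3))
```

```text
sc0 [np.float64(46.4), np.float64(60.2), np.float64(60.2), np.float64(60.9), np.float64(61.0), np.float64(61.1), np.float64(59.7)] [-0.054  0.07 ] [-0.084  0.083]
sc1 [np.float64(nan), np.float64(59.7), np.float64(60.7), np.float64(60.5), np.float64(60.6), np.float64(60.7), np.float64(59.3)] [-0.054  0.07 ] [-0.084  0.083]
sc2 [np.float64(nan), np.float64(60.2), np.float64(60.0), np.float64(60.8), np.float64(60.8), np.float64(60.8), np.float64(59.6)] [-0.055  0.069] [-0.084  0.083]
top0 [np.float64(50.4), np.float64(59.4), np.float64(58.9), np.float64(59.4), np.float64(59.5), np.float64(59.5), np.float64(59.0)] [-0.062  0.063] [-0.083  0.083]
  return _methods._mean(a, axis=axis, dtype=dtype,
  ret = ret.dtype.type(ret / rcount)
```

In that picture the cover had not moved at all, so the tip never touched it. I'll compare the fingertip's position in the image with the reported TCP.

Run:
```python
from h import *
from scipy.spatial.transform import Rotation as R
for f,t in(('sc2',[.7064,-.069,.2559]),('sc1',[.6103,-.0966,.0758])):
    P=pts(dict(np.load(f'pics/{f}.npz')));t=np.array(t)
    m=(np.hypot(P[...,0]-t[0],P[...,1]-t[1])<.03)&(P[...,2]>t[2]-.04)&(P[...,2]<t[2]+.03)
    if f=='sc1': m&=P[...,2]>.0625
    for lo in(-.04,-.03,-.025,-.02,-.015,-.01,0,.01,.02):
        k=m&(P[...,2]>t[2]+lo)&(P[...,2]<=t[2]+lo+.005);print(lo,k.sum(),P[k].mean(0).round(4) if k.any() else '')
    ys,xs=np.where(m);print(f,ys.max(),xs.min(),xs.max(),P[m][:,2].min())
    g=dict(np.load(f'pics/{f}.npz'))
    fl=210/np.tan(np.radians(g['fovy'])/2);X=g['R']@(t-[0,0,.025])+g['t'];print('proj tip',X[:2]/X[2]*fl+[g['cx'],g['cy']],X[2])
```

```text
-0.04 0 
-0.03 0 
-0.025 0 
-0.02 0 
-0.015 0 
-0.01 0 
0 0 
0.01 9 [ 0.7156 -0.0665  0.269 ]
0.02 23 [ 0.7123 -0.0641  0.2788]
sc2 159 225 237 0.26586203643831474
proj tip [233.43919488 169.25476956] 1.0295643350387165
-0.04 0 
-0.03 0 
-0.025 0 
-0.02 0 
-0.015 16 [ 0.6123 -0.0911  0.063 ]
-0.01 0 
0 0 
0.01 6 [ 0.6189 -0.0957  0.0872]
0.02 16 [ 0.6179 -0.0919  0.098 ]
sc1 207 245 264 0.06250924786961341
proj tip [254.26414305 205.3455872 ] 1.2138443877794676
```

In the image the fingertips end about 33 mm higher than the stated overhang gives, at roughly TCP z + 0.009. I was hovering about 25 mm above the cover and it was never touched. I'll go back and descend by feel, allowing for this offset.

>>> {"name": "step_arm", "arguments": {
  "rows": [
    {"x": -0.8, "y": -0.23, "z": -0.8, "ax": 0, "ay": 0, "az": 0, "gripper": -1},
    {"x": -0.8, "y": -0.23, "z": -0.8, "ax": 0, "ay": 0, "az": 0, "gripper": -1},
    {"x": -0.8, "y": -0.23, "z": -0.8, "ax": 0, "ay": 0, "az": 0, "gripper": -1},
    {"x": -0.8, "y": -0.23, "z": -0.8, "ax": 0, "ay": 0, "az": 0, "gripper": -1},
    {"x": -0.8, "y": -0.23, "z": -0.8, "ax": 0, "ay": 0, "az": 0, "gripper": -1}
  ]
}}

```text
t: 5.75
tcp_pos: [0.6072, -0.0978, 0.1578]
ee_rot: [-3.11, -0.441, 0.007]
ft_force: [-0.2, -1.3, 1.3]
grip_width: 0.0004
```

>>> {"name": "step_arm", "arguments": {
  "rows": [
    {"x": 0, "y": 0, "z": -0.3, "ax": 0, "ay": 0, "az": 0, "gripper": -1},
    {"x": 0, "y": 0, "z": -0.6, "ax": 0, "ay": 0, "az": 0, "gripper": -1},
    {"x": 0, "y": 0, "z": -0.8, "ax": 0, "ay": 0, "az": 0, "gripper": -1},
    {"x": 0, "y": 0, "z": -0.84, "ax": 0, "ay": 0, "az": 0, "gripper": -1},
    {"x": 0, "y": 0, "z": -0.84, "ax": 0, "ay": 0, "az": 0, "gripper": -1}
  ]
}}

```text
t: 6.17
tcp_pos: [0.6108, -0.0961, 0.0587]
ee_rot: [-3.109, -0.444, 0.002]
ft_force: [0.7, 0.1, 0.7]
grip_width: 0.0008
```

>>> {"name": "step_arm", "arguments": {
  "rows": [
    {"x": 0, "y": 0, "z": -0.02, "ax": 0, "ay": 0, "az": 0, "gripper": -1},
    {"x": 0, "y": 0, "z": -0.04, "ax": 0, "ay": 0, "az": 0, "gripper": -1},
    {"x": 0, "y": 0, "z": -0.04, "ax": 0, "ay": 0, "az": 0, "gripper": -1}
  ]
}}

```text
t: 6.42
tcp_pos: [0.6113, -0.0967, 0.0556]
ee_rot: [3.11, 0.444, 0.003]
ft_force: [0.1, -0.7, 0.1]
grip_width: 0.0008
```

>>> {"name": "step_arm", "arguments": {
  "rows": [
    {"x": 0, "y": 0, "z": -0.02, "ax": 0, "ay": 0, "az": 0, "gripper": -1},
    {"x": 0, "y": 0, "z": -0.04, "ax": 0, "ay": 0, "az": 0, "gripper": -1},
    {"x": 0, "y": 0, "z": -0.04, "ax": 0, "ay": 0, "az": 0, "gripper": -1}
  ]
}}

```text
t: 6.67
tcp_pos: [0.6106, -0.0967, 0.0496]
ee_rot: [3.11, 0.444, 0.001]
ft_force: [0.8, -1.2, 1.3]
grip_width: 0.0004
```

>>> {"name": "step_arm", "arguments": {
  "rows": [
    {"x": 0, "y": 0, "z": -0.02, "ax": 0, "ay": 0, "az": 0, "gripper": -1},
    {"x": 0, "y": 0, "z": -0.03, "ax": 0, "ay": 0, "az": 0, "gripper": -1},
    {"x": 0, "y": 0, "z": -0.03, "ax": 0, "ay": 0, "az": 0, "gripper": -1}
  ]
}}

```text
t: 6.92
tcp_pos: [0.6105, -0.0967, 0.0458]
ee_rot: [3.11, 0.444, 0.0]
ft_force: [1.5, -0.7, 0.7]
grip_width: 0.0002
```

```bash
cat > chk.py <<'E'
from h import *
import sys,warnings;warnings.simplefilter('ignore')
d=grab('scene',sys.argv[1]);P=pts(d);s=ctrl.read_state();t=s['tcp_pos'];print(t,s['ft_force'])
c=np.array([.586,-.103]);a=np.radians(16.2);u=np.array([np.cos(a),np.sin(a)]);v=np.array([-u[1],u[0]])
q=P[...,:2]-c;U=q@u;V=q@v;Z=P[...,2]
print([(np.median(Z[(U>l)&(U<l+.008)&(abs(V)>.03)&(abs(V)<.065)&(Z>.03)&(Z<.08)])*1e3).round(1) for l in(-.045,-.02,0,.02,.035,.045,.058)])
m=(np.hypot(P[...,0]-t[0],P[...,1]-t[1])<.03)&(Z>.064)&(Z<t[2]+.06)
print('finger min z-tcp',(P[m][:,2].min()-t[2]),m.sum())
E
python3 chk.py sc3
```

```text
[ 0.61046796 -0.09666777  0.04586847] [0.9316173  0.76945575 1.0076988 ]
[np.float64(59.1), np.float64(57.3), np.float64(55.7), np.float64(54.2), np.float64(52.9), np.float64(53.1), np.float64(53.0)]
finger min z-tcp 0.018586516346594986 132
```

The cover now slopes about -0.075 rad. I'll press a little more and then release.

>>> {"name": "step_arm", "arguments": {
  "rows": [
    {"x": 0, "y": 0, "z": -0.012, "ax": 0, "ay": 0, "az": 0, "gripper": -1},
    {"x": 0, "y": 0, "z": -0.02, "ax": 0, "ay": 0, "az": 0, "gripper": -1},
    {"x": 0, "y": 0, "z": -0.02, "ax": 0, "ay": 0, "az": 0, "gripper": -1}
  ]
}}

```text
t: 7.22
tcp_pos: [0.6105, -0.0966, 0.0435]
ee_rot: [-3.11, -0.444, -0.0]
ft_force: [0.4, 0.2, 4.0]
grip_width: 0.0006
```

>>> {"name": "step_arm", "arguments": {
  "rows": [
    {"x": 0.03, "y": 0.01, "z": 0.34, "ax": 0, "ay": 0, "az": 0, "gripper": -1},
    {"x": 0.25, "y": 0.07, "z": 0.65, "ax": 0, "ay": 0, "az": 0, "gripper": -1},
    {"x": 0.5, "y": 0.14, "z": 0.9, "ax": 0, "ay": 0, "az": 0, "gripper": -1},
    {"x": 0.5, "y": 0.14, "z": 1, "ax": 0, "ay": 0, "az": 0, "gripper": -1},
    {"x": 0.5, "y": 0.14, "z": 1, "ax": 0, "ay": 0, "az": 0, "gripper": -1}
  ]
}}

```text
t: 7.63
tcp_pos: [0.673, -0.0788, 0.1671]
ee_rot: [3.109, 0.446, 0.008]
ft_force: [0.3, -0.5, 0.0]
grip_width: 0.0005
```

>>> {"name": "step_arm", "arguments": {
  "rows": [
    {"x": 0.3, "y": 0.6, "z": 0.5, "ax": 0, "ay": 0, "az": 0, "gripper": -1},
    {"x": 0.3, "y": 0.6, "z": 0.5, "ax": 0, "ay": 0, "az": 0, "gripper": -1},
    {"x": 0.3, "y": 0.6, "z": 0.5, "ax": 0, "ay": 0, "az": 0, "gripper": -1},
    {"x": 0.3, "y": 0.6, "z": 0.5, "ax": 0, "ay": 0, "az": 0, "gripper": -1},
    {"x": 0.3, "y": 0.6, "z": 0.5, "ax": 0, "ay": 0, "az": 0, "gripper": -1},
    {"x": 0.3, "y": 0.6, "z": 0.5, "ax": 0, "ay": 0, "az": 0, "gripper": -1},
    {"x": 0.3, "y": 0.6, "z": 0.5, "ax": 0, "ay": 0, "az": 0, "gripper": -1},
    {"x": 0.3, "y": 0.6, "z": 0.5, "ax": 0, "ay": 0, "az": 0, "gripper": -1},
    {"x": 0.3, "y": 0.6, "z": 0.5, "ax": 0, "ay": 0, "az": 0, "gripper": -1},
    {"x": 0.3, "y": 0.6, "z": 0.5, "ax": 0, "ay": 0, "az": 0, "gripper": -1},
    {"x": 0.3, "y": 0.6, "z": 0.5, "ax": 0, "ay": 0, "az": 0, "gripper": -1},
    {"x": 0.3, "y": 0.6, "z": 0.5, "ax": 0, "ay": 0, "az": 0, "gripper": -1},
    {"x": 0.3, "y": 0.6, "z": 0.5, "ax": 0, "ay": 0, "az": 0, "gripper": -1},
    {"x": 0.3, "y": 0.6, "z": 0.5, "ax": 0, "ay": 0, "az": 0, "gripper": -1},
    {"x": 0.3, "y": 0.6, "z": 0.5, "ax": 0, "ay": 0, "az": 0, "gripper": -1},
    {"x": 0.3, "y": 0.6, "z": 0.5, "ax": 0, "ay": 0, "az": 0, "gripper": -1},
    {"x": 0.3, "y": 0.6, "z": 0.5, "ax": 0, "ay": 0, "az": 0, "gripper": -1},
    {"x": 0.3, "y": 0.6, "z": 0.5, "ax": 0, "ay": 0, "az": 0, "gripper": -1},
    {"x": 0.3, "y": 0.6, "z": 0.5, "ax": 0, "ay": 0, "az": 0, "gripper": -1},
    {"x": 0.3, "y": 0.6, "z": 0.5, "ax": 0, "ay": 0, "az": 0, "gripper": -1}
  ]
}}

```text
t: 9.3
tcp_pos: [0.7064, -0.0078, 0.2235]
ee_rot: [-3.11, -0.444, 0.0]
ft_force: [0.0, 0.7, -0.2]
grip_width: 0.0007
```

Run:
```python
from h import *
d=grab('scene','sc4');a=grab('top','top4')
i=cv2.resize(d['img'][100:250,180:360,::-1],(480,400),interpolation=cv2.INTER_CUBIC)
j=cv2.resize(a['img'][165:265,240:360,::-1],(480,400),interpolation=cv2.INTER_CUBIC)
cv2.imwrite('pics/c4.png',cv2.resize(np.hstack([i,j]),(800,333)))
```

```text
(no output)
```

View pics/c4.png

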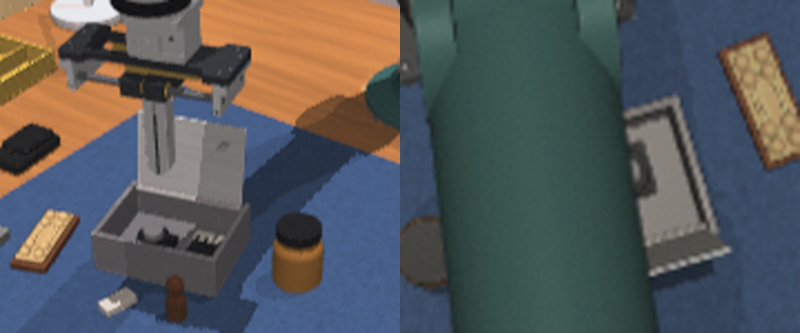

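The cover is open and the button shows at about scene px (250,204). I'll measure the button and the cover.

Run:
```python
from h import *
c=np.array([.586,-.103]);a=np.radians(16.2);u=np.array([np.cos(a),np.sin(a)]);v=np.array([-u[1],u[0]])
for f in('sc4','top4'):
    d=dict(np.load(f'pics/{f}.npz'));P=pts(d);q=P[...,:2]-c;U=q@u;V=q@v;Z=P[...,2]
    g=d['img'].mean(2)
    m=(abs(U)<.06)&(abs(V)<.08)&(Z>.034)&(Z<.052)&(V<.02)
    for nm,k in(('bright',m&(g>80)),('dark',m&(g<60))):
        if k.any(): print(f,nm,k.sum(),'U',np.percentile(U[k],[3,50,97]).round(3),'V',np.percentile(V[k],[3,50,97]).round(3),'Z',np.percentile(Z[k],[5,50,95]).round(3))
    k=(Z>.08)&(Z<.175)&(abs(V)<.075)&(U<-.02)&(U>-.12)
    if k.sum()>20:
        print('cover',k.sum(),np.polyfit(Z[k],U[k],1),Z[k].max(),V[k].min(),V[k].max())
    k=(Z>.057)&(Z<.065)&(abs(U)<.075)&(abs(V)<.09);print('rim',np.percentile(U[k],[1,99]).round(3),np.percentile(V[k],[1,99]).round(3))
```

```text
sc4 bright 56 U [-0.053  0.017  0.034] V [-0.078 -0.025 -0.013] Z [0.036 0.046 0.05 ]
sc4 dark 65 U [-0.045  0.019  0.033] V [-0.08  -0.029 -0.004] Z [0.034 0.037 0.049]
cover 980 [-0.17767641 -0.04298124] 0.16617906581094855 -0.07499140567874651 0.07356668983210914
rim [-0.059  0.07 ] [-0.086  0.083]
top4 bright 11 U [0.005 0.012 0.019] V [-0.034 -0.031 -0.029] Z [0.039 0.045 0.049]
top4 dark 46 U [-0.039  0.014  0.057] V [-0.078 -0.077 -0.033] Z [0.035 0.04  0.05 ]
cover 177 [-0.1969401  -0.04342106] 0.1697930182755172 -0.07441690016350394 -0.00646710881709925
rim [-0.062  0.065] [-0.085 -0.021]
```

The button's top is at 46 mm and the collar at about 37 mm, which matches the description. The cover is at about 1.75 rad. I'm moving over the button.

>>> {"name": "step_arm", "arguments": {
  "rows": [
    {"x": -0.85, "y": -0.94, "z": 0, "ax": 0, "ay": 0, "az": 0, "gripper": -1},
    {"x": -0.85, "y": -0.94, "z": 0, "ax": 0, "ay": 0, "az": 0, "gripper": -1},
    {"x": -0.85, "y": -0.94, "z": 0, "ax": 0, "ay": 0, "az": 0, "gripper": -1},
    {"x": -0.85, "y": -0.94, "z": 0, "ax": 0, "ay": 0, "az": 0, "gripper": -1},
    {"x": -0.85, "y": -0.94, "z": 0, "ax": 0, "ay": 0, "az": 0, "gripper": -1},
    {"x": -0.85, "y": -0.94, "z": -0.3, "ax": 0, "ay": 0, "az": 0, "gripper": -1},
    {"x": -0.85, "y": -0.94, "z": -0.6, "ax": 0, "ay": 0, "az": 0, "gripper": -1},
    {"x": -0.85, "y": -0.94, "z": -0.6, "ax": 0, "ay": 0, "az": 0, "gripper": -1}
  ]
}}

```text
t: 10.07
tcp_pos: [0.6013, -0.1201, 0.1458]
ee_rot: [-3.107, -0.443, 0.012]
ft_force: [-0.8, 0.1, -1.1]
grip_width: 0.0007
```

>>> {"name": "step_arm", "arguments": {
  "rows": [
    {"x": 0, "y": 0, "z": -0.25, "ax": 0, "ay": 0, "az": 0, "gripper": -1},
    {"x": 0, "y": 0, "z": -0.5, "ax": 0, "ay": 0, "az": 0, "gripper": -1},
    {"x": 0, "y": 0, "z": -0.75, "ax": 0, "ay": 0, "az": 0, "gripper": -1},
    {"x": 0, "y": 0, "z": -0.86, "ax": 0, "ay": 0, "az": 0, "gripper": -1},
    {"x": 0, "y": 0, "z": -0.86, "ax": 0, "ay": 0, "az": 0, "gripper": -1}
  ]
}}

```text
t: 10.48
tcp_pos: [0.6035, -0.1202, 0.0468]
ee_rot: [-3.109, -0.444, 0.005]
ft_force: [0.3, 0.1, 0.7]
grip_width: 0.0001
```

>>> {"name": "step_arm", "arguments": {
  "rows": [
    {"x": 0, "y": 0, "z": -0.04, "ax": 0, "ay": 0, "az": 0, "gripper": -1},
    {"x": 0, "y": 0, "z": -0.08, "ax": 0, "ay": 0, "az": 0, "gripper": -1},
    {"x": 0, "y": 0, "z": -0.11, "ax": 0, "ay": 0, "az": 0, "gripper": -1},
    {"x": 0, "y": 0, "z": -0.11, "ax": 0, "ay": 0, "az": 0, "gripper": -1}
  ]
}}

```text
t: 10.82
tcp_pos: [0.6051, -0.1208, 0.0358]
ee_rot: [3.11, 0.444, 0.002]
ft_force: [1.3, -0.4, 1.5]
grip_width: 0.0002
```

>>> {"name": "step_arm", "arguments": {
  "rows": [
    {"x": 0, "y": 0, "z": -0.01, "ax": 0, "ay": 0, "az": 0, "gripper": -1},
    {"x": 0, "y": 0, "z": -0.01, "ax": 0, "ay": 0, "az": 0, "gripper": -1}
  ]
}}

```text
t: 10.98
tcp_pos: [0.6051, -0.1207, 0.0346]
ee_rot: [3.11, 0.444, 0.002]
ft_force: [1.8, 0.2, 3.2]
grip_width: 0.0008
```

>>> {"name": "step_arm", "arguments": {
  "rows": [
    {"x": 0, "y": 0, "z": -0.01, "ax": 0, "ay": 0, "az": 0, "gripper": -1},
    {"x": 0, "y": 0, "z": -0.02, "ax": 0, "ay": 0, "az": 0, "gripper": -1},
    {"x": 0, "y": 0, "z": -0.02, "ax": 0, "ay": 0, "az": 0, "gripper": -1}
  ]
}}

```text
t: 11.23
tcp_pos: [0.6049, -0.1207, 0.0317]
ee_rot: [3.11, 0.444, 0.002]
ft_force: [3.3, -0.4, 4.4]
grip_width: 0.0004
```

>>> {"name": "step_arm", "arguments": {
  "rows": [
    {"x": 0, "y": 0, "z": -0.01, "ax": 0, "ay": 0, "az": 0, "gripper": -1},
    {"x": 0, "y": 0, "z": -0.01, "ax": 0, "ay": 0, "az": 0, "gripper": -1}
  ]
}}

```text
t: 11.4
tcp_pos: [0.605, -0.1207, 0.0312]
ee_rot: [3.11, 0.444, 0.002]
ft_force: [0.0, 0.1, 14.1]
grip_width: 0.0008
```

It hit the hard stop at 14 N, so the button is fully down. I'm letting go, then rising and crossing over to behind the cover.

>>> {"name": "step_arm", "arguments": {
  "rows": [
    {"x": 0, "y": 0, "z": 0.3, "ax": 0, "ay": 0, "az": 0, "gripper": -1},
    {"x": 0, "y": 0, "z": 0.6, "ax": 0, "ay": 0, "az": 0, "gripper": -1},
    {"x": 0, "y": 0, "z": 0.9, "ax": 0, "ay": 0, "az": 0, "gripper": -1},
    {"x": 0, "y": 0, "z": 1, "ax": 0, "ay": 0, "az": 0, "gripper": -1}
  ]
}}

```text
t: 11.73
tcp_pos: [0.6056, -0.1208, 0.155]
ee_rot: [3.109, 0.444, 0.006]
ft_force: [0.5, -0.8, 0.8]
grip_width: 0.0005
```

>>> {"name": "step_arm", "arguments": {
  "rows": [
    {"x": 0, "y": 0, "z": 0.35, "ax": 0, "ay": 0, "az": 0, "gripper": -1},
    {"x": 0, "y": 0, "z": 0.6, "ax": 0, "ay": 0, "az": 0, "gripper": -1},
    {"x": -0.1, "y": 0, "z": 0.6, "ax": 0, "ay": 0, "az": 0, "gripper": -1},
    {"x": -0.1, "y": 0, "z": 0.6, "ax": 0, "ay": 0, "az": 0, "gripper": -1}
  ]
}}

```text
t: 12.07
tcp_pos: [0.5915, -0.1209, 0.2234]
ee_rot: [3.11, 0.443, 0.001]
ft_force: [0.0, -0.2, -1.1]
grip_width: 0.0004
```

>>> {"name": "step_arm", "arguments": {
  "rows": [
    {"x": -0.35, "y": -0.04, "z": 0, "ax": 0, "ay": 0, "az": 0, "gripper": -1},
    {"x": -0.7, "y": -0.08, "z": 0, "ax": 0, "ay": 0, "az": 0, "gripper": -1},
    {"x": -0.96, "y": -0.11, "z": 0, "ax": 0, "ay": 0, "az": 0, "gripper": -1},
    {"x": -0.96, "y": -0.11, "z": 0, "ax": 0, "ay": 0, "az": 0, "gripper": -1},
    {"x": -0.96, "y": -0.11, "z": 0, "ax": 0, "ay": 0, "az": 0, "gripper": -1}
  ]
}}

```text
t: 12.48
tcp_pos: [0.4757, -0.1342, 0.2216]
ee_rot: [-3.11, -0.442, 0.003]
ft_force: [0.8, 0.1, -0.2]
grip_width: 0.0002
```

Run:
```python
from h import *
d=grab('scene','sc5')
print(ctrl.read_state()['tcp_pos'],ctrl.read_state()['t'])
c=np.array([.586,-.103]);a=np.radians(16.2);u=np.array([np.cos(a),np.sin(a)]);v=np.array([-u[1],u[0]])
P=pts(d);q=P[...,:2]-c;U=q@u;V=q@v;Z=P[...,2];g=d['img'].mean(2)
k=(g>80)&(abs(U-.012)<.014)&(abs(V+.022)<.014)&(Z>.03)&(Z<.055);print('button',k.sum(),np.percentile(Z[k],[10,50,90]))
k=(Z>.08)&(Z<.175)&(abs(V)<.075)&(U<-.02)&(U>-.09);print('cover',np.polyfit(Z[k],U[k],1))
k=(Z>.057)&(Z<.065)&(abs(U)<.075)&(abs(V)<.09);print('rim',np.percentile(U[k],[1,99]).round(3),np.percentile(V[k],[1,99]).round(3))
cv2.imwrite('pics/c5.png',cv2.resize(d['img'][90:260,170:370,::-1],None,fx=3,fy=3,interpolation=cv2.INTER_CUBIC))
```

```text
[ 0.47684869 -0.13390112  0.22169371] 12.5333
button 43 [0.04355729 0.04578328 0.04772653]
cover [-0.17711642 -0.04310571]
rim [-0.058  0.07 ] [-0.086  0.083]
```

View pics/c5.png

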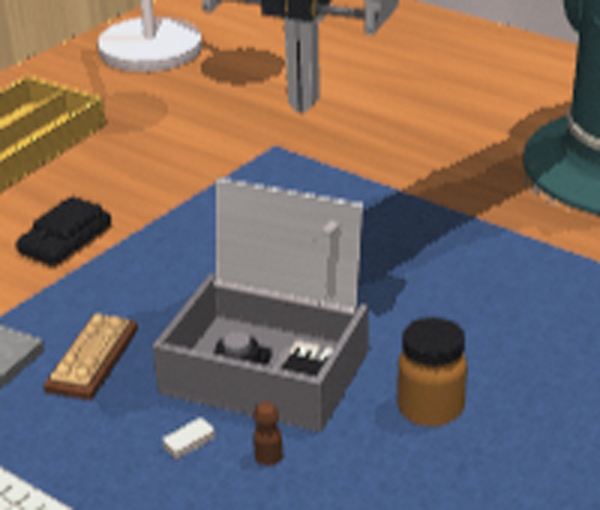

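The button is back up, the dock hasn't moved, and the cover is upright with the tip behind and above it. I'm lowering and sweeping it over.

>>> {"name": "step_arm", "arguments": {
  "rows": [
    {"x": 0, "y": 0, "z": -0.3, "ax": 0, "ay": 0, "az": 0, "gripper": -1},
    {"x": 0, "y": 0, "z": -0.6, "ax": 0, "ay": 0, "az": 0, "gripper": -1},
    {"x": 0, "y": 0, "z": -0.75, "ax": 0, "ay": 0, "az": 0, "gripper": -1},
    {"x": 0, "y": 0, "z": -0.75, "ax": 0, "ay": 0, "az": 0, "gripper": -1}
  ]
}}

```text
t: 12.87
tcp_pos: [0.4756, -0.1328, 0.128]
ee_rot: [-3.107, -0.445, 0.01]
ft_force: [-1.4, 0.6, -0.4]
grip_width: 0.0004
```

>>> {"name": "step_arm", "arguments": {
  "rows": [
    {"x": 0.08, "y": 0.02, "z": 0, "ax": 0, "ay": 0, "az": 0, "gripper": -1},
    {"x": 0.16, "y": 0.045, "z": 0, "ax": 0, "ay": 0, "az": 0, "gripper": -1},
    {"x": 0.23, "y": 0.065, "z": 0, "ax": 0, "ay": 0, "az": 0, "gripper": -1},
    {"x": 0.3, "y": 0.085, "z": 0, "ax": 0, "ay": 0, "az": 0, "gripper": -1},
    {"x": 0.37, "y": 0.1, "z": 0, "ax": 0, "ay": 0, "az": 0, "gripper": -1},
    {"x": 0.44, "y": 0.12, "z": -0.01, "ax": 0, "ay": 0, "az": 0, "gripper": -1},
    {"x": 0.51, "y": 0.14, "z": -0.02, "ax": 0, "ay": 0, "az": 0, "gripper": -1},
    {"x": 0.58, "y": 0.16, "z": -0.035, "ax": 0, "ay": 0, "az": 0, "gripper": -1},
    {"x": 0.65, "y": 0.18, "z": -0.055, "ax": 0, "ay": 0, "az": 0, "gripper": -1},
    {"x": 0.72, "y": 0.2, "z": -0.075, "ax": 0, "ay": 0, "az": 0, "gripper": -1},
    {"x": 0.78, "y": 0.22, "z": -0.12, "ax": 0, "ay": 0, "az": 0, "gripper": -1},
    {"x": 0.85, "y": 0.24, "z": -0.17, "ax": 0, "ay": 0, "az": 0, "gripper": -1},
    {"x": 0.91, "y": 0.255, "z": -0.225, "ax": 0, "ay": 0, "az": 0, "gripper": -1},
    {"x": 0.91, "y": 0.255, "z": -0.225, "ax": 0, "ay": 0, "az": 0, "gripper": -1}
  ]
}}

```text
t: 14.03
tcp_pos: [0.5869, -0.1025, 0.1036]
ee_rot: [-3.109, -0.445, 0.002]
ft_force: [-0.8, 0.6, -0.2]
grip_width: 0.0007
```

Run:
```python
from h import *
d=grab('scene','sc6')
s=ctrl.read_state();print(s['tcp_pos'],s['ft_force'])
cv2.imwrite('pics/c6.png',cv2.resize(d['img'][90:260,170:370,::-1],None,fx=3,fy=3,interpolation=cv2.INTER_CUBIC))
c=np.array([.586,-.103]);a=np.radians(16.2);u=np.array([np.cos(a),np.sin(a)]);v=np.array([-u[1],u[0]])
P=pts(d);q=P[...,:2]-c;U=q@u;V=q@v;Z=P[...,2]
k=(Z>.03)&(Z<.062)&(abs(V)<.1)&(U>.03)&(U<.1);print('front',np.percentile(U[k],[50,95,99]).round(3))
```

```text
[ 0.58645786 -0.10274687  0.10419872] [-0.8529739  -0.57165719  0.75354826]
front [0.066 0.069 0.071]
```

View pics/c6.png

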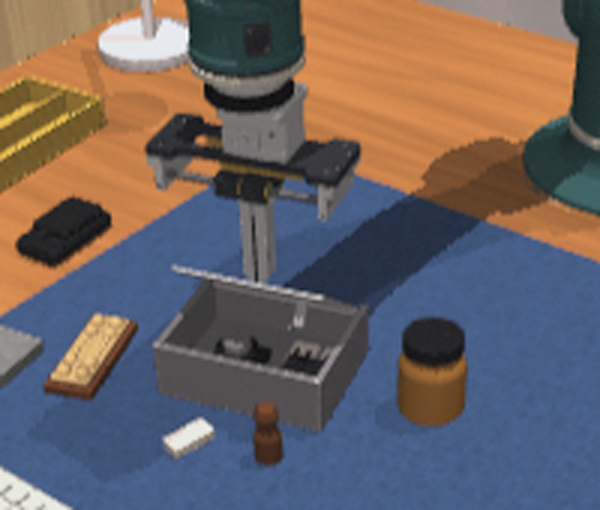

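The cover follows and is at about 40°, edge-on to this camera. The dock hasn't moved. I'm continuing down the arc.

>>> {"name": "step_arm", "arguments": {
  "rows": [
    {"x": 0.04, "y": 0.01, "z": -0.05, "ax": 0, "ay": 0, "az": 0, "gripper": -1},
    {"x": 0.08, "y": 0.02, "z": -0.12, "ax": 0, "ay": 0, "az": 0, "gripper": -1},
    {"x": 0.12, "y": 0.03, "z": -0.19, "ax": 0, "ay": 0, "az": 0, "gripper": -1},
    {"x": 0.15, "y": 0.04, "z": -0.25, "ax": 0, "ay": 0, "az": 0, "gripper": -1},
    {"x": 0.18, "y": 0.05, "z": -0.32, "ax": 0, "ay": 0, "az": 0, "gripper": -1},
    {"x": 0.19, "y": 0.055, "z": -0.38, "ax": 0, "ay": 0, "az": 0, "gripper": -1},
    {"x": 0.195, "y": 0.055, "z": -0.43, "ax": 0, "ay": 0, "az": 0, "gripper": -1},
    {"x": 0.195, "y": 0.055, "z": -0.46, "ax": 0, "ay": 0, "az": 0, "gripper": -1},
    {"x": 0.195, "y": 0.055, "z": -0.475, "ax": 0, "ay": 0, "az": 0, "gripper": -1},
    {"x": 0.195, "y": 0.055, "z": -0.475, "ax": 0, "ay": 0, "az": 0, "gripper": -1}
  ]
}}

```text
t: 14.92
tcp_pos: [0.6097, -0.0966, 0.0481]
ee_rot: [-3.11, -0.444, 0.0]
ft_force: [1.0, 0.2, 1.5]
grip_width: -0.0001
```

```bash
python3 chk.py sc7
```

```text
[ 0.60980762 -0.09652315  0.04844792] [0.44257052 0.43599948 2.14007455]
[np.float64(59.5), np.float64(58.3), np.float64(57.7), np.float64(56.6), np.float64(55.8), np.float64(55.7), np.float64(54.1)]
finger min z-tcp 0.01558088192281245 136
```

>>> {"name": "step_arm", "arguments": {
  "rows": [
    {"x": 0, "y": 0, "z": -0.01, "ax": 0, "ay": 0, "az": 0, "gripper": -1},
    {"x": 0, "y": 0, "z": -0.02, "ax": 0, "ay": 0, "az": 0, "gripper": -1},
    {"x": 0, "y": 0, "z": -0.02, "ax": 0, "ay": 0, "az": 0, "gripper": -1}
  ]
}}

```text
t: 15.22
tcp_pos: [0.6098, -0.0966, 0.0461]
ee_rot: [-3.11, -0.444, -0.0]
ft_force: [-0.7, 0.6, 3.2]
grip_width: 0.0007
```

>>> {"name": "step_arm", "arguments": {
  "rows": [
    {"x": 0, "y": 0, "z": -0.008, "ax": 0, "ay": 0, "az": 0, "gripper": -1},
    {"x": 0, "y": 0, "z": -0.008, "ax": 0, "ay": 0, "az": 0, "gripper": -1},
    {"x": 0, "y": 0, "z": -0.008, "ax": 0, "ay": 0, "az": 0, "gripper": -1}
  ]
}}

```text
t: 15.47
tcp_pos: [0.6099, -0.0966, 0.0455]
ee_rot: [3.11, 0.444, 0.0]
ft_force: [-3.0, 1.6, 9.4]
grip_width: 0.0004
```

The force jumped to 9 N, so the cover is at its stop. I'm releasing straight up.

>>> {"name": "step_arm", "arguments": {
  "rows": [
    {"x": 0, "y": 0, "z": 0.05, "ax": 0, "ay": 0, "az": 0, "gripper": -1},
    {"x": 0, "y": 0, "z": 0.2, "ax": 0, "ay": 0, "az": 0, "gripper": -1},
    {"x": 0, "y": 0, "z": 0.5, "ax": 0, "ay": 0, "az": 0, "gripper": -1},
    {"x": 0, "y": 0, "z": 0.8, "ax": 0, "ay": 0, "az": 0, "gripper": -1},
    {"x": 0, "y": 0, "z": 1, "ax": 0, "ay": 0, "az": 0, "gripper": -1},
    {"x": 0, "y": 0, "z": 1, "ax": 0, "ay": 0, "az": 0, "gripper": -1}
  ]
}}

```text
t: 15.97
tcp_pos: [0.6121, -0.097, 0.1706]
ee_rot: [3.108, 0.443, 0.011]
ft_force: [0.2, -0.1, 0.2]
grip_width: 0.0007
```

>>> {"name": "step_arm", "arguments": {
  "rows": [
    {"x": 0, "y": 0, "z": 0.5, "ax": 0, "ay": 0, "az": 0, "gripper": -1},
    {"x": 0, "y": 0, "z": 0.5, "ax": 0, "ay": 0, "az": 0, "gripper": -1},
    {"x": 0, "y": 0, "z": 0.5, "ax": 0, "ay": 0, "az": 0, "gripper": -1},
    {"x": 0, "y": 0, "z": 0.5, "ax": 0, "ay": 0, "az": 0, "gripper": -1},
    {"x": 0, "y": 0, "z": 0.5, "ax": 0, "ay": 0, "az": 0, "gripper": -1},
    {"x": 0, "y": 0, "z": 0.5, "ax": 0, "ay": 0, "az": 0, "gripper": -1},
    {"x": 0, "y": 0, "z": 0.5, "ax": 0, "ay": 0, "az": 0, "gripper": -1},
    {"x": 0, "y": 0, "z": 0.5, "ax": 0, "ay": 0, "az": 0, "gripper": -1},
    {"x": 0, "y": 0, "z": 0.5, "ax": 0, "ay": 0, "az": 0, "gripper": -1},
    {"x": 0, "y": 0, "z": 0.5, "ax": 0, "ay": 0, "az": 0, "gripper": -1},
    {"x": 0, "y": 0, "z": 0.5, "ax": 0, "ay": 0, "az": 0, "gripper": -1},
    {"x": 0, "y": 0, "z": 0.5, "ax": 0, "ay": 0, "az": 0, "gripper": -1}
  ]
}}

```text
t: 16.97
tcp_pos: [0.6098, -0.0966, 0.2249]
ee_rot: [-3.11, -0.444, 0.0]
ft_force: [0.5, -0.4, -0.6]
grip_width: 0.0003
```

```bash
python3 chk.py sc8; python3 -c "
import cv2;i=cv2.imread('pics/sc8.png');cv2.imwrite('pics/c8.png',cv2.resize(i[90:260,170:370],None,fx=3,fy=3,interpolation=cv2.INTER_CUBIC))"
```

```text
[ 0.60980148 -0.09662337  0.22496249] [-0.45735973 -0.41094381  0.12528904]
[np.float64(59.8), np.float64(60.3), np.float64(60.6), np.float64(60.6), np.float64(60.9), np.float64(60.9), np.float64(56.1)]
finger min z-tcp -0.16095714328992394 198
```

View pics/c8.png

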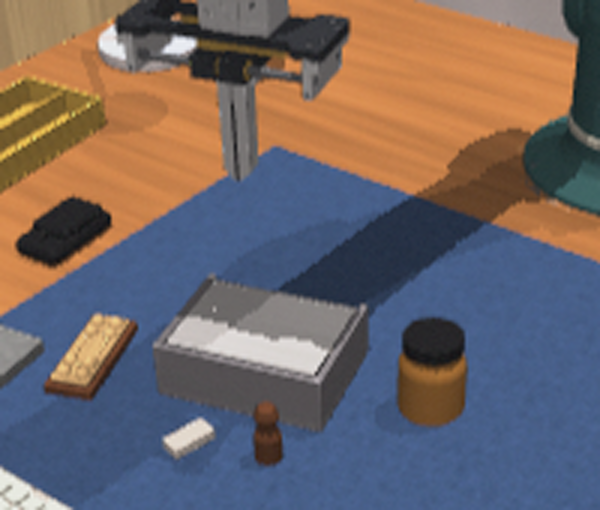

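The cover is shut flush at 60–61 mm, the same profile as at the start, and it stays there 1.4 s after release. The dock and the other things on the desk are where they were.

```bash
python3 -c "
from station import ctrl
print(ctrl.job_done())"
```

```text
the job is handed in; nothing more can be done
None
```

The job is done and handed in at about 17 s. I pressed the cover until it popped open, pressed the reset button to its hard stop (14 N) and let it go. I then swung the cover over and pressed it to its stop (about 9 N) until it latched.

**Last checks:**
- **Cover:** it is flush again at 60–61 mm, with the same height profile as before I started, and it stayed shut untouched for over 1 s.
- **Reset button:** it measured back up at 46 mm before I closed the cover; I couldn't see it after that.
- **Dock and other things:** nothing has visibly moved. The dock was measured up to closing, and the last picture shows no change.

**Failed or disagreed:**
- **First press missed:** it never touched the cover, so I repeated it. The fingertips are actually about 8 mm behind the TCP, not the stated 25 mm ahead. I found this from the images, and the contact forces at both hard stops confirmed it.
- **Last check, dock's far rim:** it read 56 mm in the last check, against 59–60 mm at the start. I took this as an edge effect in the depth image and did not look into it further.

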